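# Open the hasped filter box and snap in the cassette

## Robot

A 6-joint arm with a two-finger parallel gripper is mounted at the origin on the work surface. World frame = base frame: x ahead of the robot, y to its left, z up, the work surface at z = 0. Lengths are in m, angles in rad, forces in N, time in s.
With the tool pointing down it reaches from about 0.375 to 0.925 m from the base axis. Payload 5.7 kg.
Tool frame: the origin (TCP) lies at the very end of the fingers, on their centre line; the grasp point (between the pads) lies 19 mm behind it (ctrl.grasp_offset is the distance from the TCP to the grasp point, in m); z points along the fingers, y is the direction in which the jaws open and shut (so a half turn about z gives the same grasp; the last joint's range is limited). The gripper opens to 88 mm and grips with 3 to 60 N. Pads are 20 mm wide; open, the fingers measure 115 mm over their backs; the gripper's body (75 mm by 178 mm) begins 61 mm behind the grasp point.
Start: joints at [-1.381, 0.359, 1.51, -0, 1.272, -0.115], TCP at [0.18, -0.572, 0.223] pointing down, gripper open.
Joint ranges: [-2.97, 2.97], [-1.01, 2.36], [0.21, 2.38], [-0.96, 4.11], [0.2, 2.71], [-2.98, 2.98]. Speed limits (rad/s): [2.39, 2.39, 3.14, 3.14, 3.14, 3.14].

## Interface

Orientations are given as a 3x3 rotation matrix whose columns are the frame's x, y, z axes.
In Python, from cell import ctrl, viewer, ticket, nets gives the robot as it stands.
- The arm moves only by the shell command python3 -m pendant 'ROWS' [OPENING] [FORCE]. ROWS is JSON, a list that holds one entry, the list of rows, each a list of 4 numbers: the shift along the tool's x, y, z in m, then the turn about the tool's z in degrees. In form: [[[tx, ty, tz, twist], ...]]. A call has 1 to 20 rows; each row is the pose to reach, as a shift and turn from the pose commanded when the call began, along the tool's axes at that moment; what a row does not reach only later rows make up. A row lasts 1/12 s, in which the tool goes at most 41.7 mm and 7.16 degrees, less where a joint would pass 70% of its speed; a pose out of reach is approached as far as the arm can. A call with a gripper value outside its range is refused whole. OPENING is the gripper command: -1 is shut, 1 is fully open, values between are in proportion, set as the call begins (- or left out, the last holds). The fingers move at their own pace and stop on an object; FORCE is the grip in N (left out, the last holds). Time passes only in rows, so rows that repeat a pose let the fingers close. It gives the time, the measured TCP pose, the force and the opening at its end, in the units of the state.
- ctrl.sense(): the state, without advancing time (a new reading comes with each control period).
- viewer.read_camera(name): name is "scene" or "side" or "wrist"; returns (picture, depth): 420x560x3 uint8, blue, green, red; 420x560 float32, m along the optical axis (not along the pixel's ray), 0 where there is no reading.
- viewer.camera_model(name): a dict with "intrinsics" (3x3 intrinsics, pixels), "R" (3x3) and "t" (3): a world point X has camera coordinates R X + t. Camera axes: x right, y down, z forward; pixel columns grow to the right and rows downward; lengths in m; the calibration is good to about 2 mm. A picture is of the moment at which its call begins: read the wrist's pose just before it. camera_model takes no time and is no camera call; for the wrist camera it gives the pose at the moment of the call.
- ticket.sign_off(): hands the job in, once; it reports no verdict.
Trained networks look in the newest picture that a camera, given by its name, has taken for a name from the list of things; names that differ only in an ending like _2 or _b are one class to them, and where a whole thing is asked for, a point or a joint stands for the part that bears it (a point fixed in the world has none). Each returns a list of dicts, best first, with "score" (0 to 1); they miss things now and then, are a little off and sometimes report something else, mostly with a low value. They report only what shows in the picture. A call takes as long as a camera call.
- nets.find_in(camera, thing): "rect" ([left, top, right, bottom] as shares, 0 to 1, of the picture: columns of its width, rows of its height, round what is visible of it).
- nets.regions_of(camera, thing): "region" (420x560 bool, what is visible of it) and "rect" ([left, top, right, bottom] as shares, 0 to 1, of the picture: columns of its width, rows of its height, round what is visible of it).
- nets.landmark_of(camera, thing): "location" ([column, row] as shares, 0 to 1, of the picture: columns of its width, rows of its height: a listed point, or the origin of a listed thing).
The state is a dict: "time": time; "joint_pos": joint angles; "qd": joint speeds; "joint_efforts": joint torques, N m; "position": TCP position; "tcp_rot": TCP orientation; "contact_force": force on the tool from outside, world axes, zero at the start; "torque": the same for the moment, N m; "grip_width": finger opening in m.
Only numpy, scipy, OpenCV 4.12 (cv2) and the standard library are available. Lean on these libraries where they do the work, as an engineer would, in place of code of your own. Each camera call takes 0.05 s, during which the arm holds its last target.

## Task

Flip the hasp strap up off its staple and fold it well forward out of the way, then raise the lid of the filter box to about upright so that it stays open. Then take the white filter cassette with the grip block from the bench and push it down into the bay inside the box until the spring catch clicks over its top edge; leave the box open, and do not disturb the other things on the bench.

Things in the scene. Friction and masses are not known exactly. Their poses are not given: they have to be found in the camera images.
- filter_box: grey filter box fixed to the bench, 190 (its x) x 200 (its y) mm, walls 110 mm high, 5 thick; origin under its centre, x points from its front (hasp, robot side) to its back. Lid top 116.5 mm up when shut. Inside near the front is the cassette bay: pocket 48 (x) x 116 (y) mm; its front guide is flared above 90 mm to 101 mm over the bench, the others above 55 to 69 mm
- hasp (a joint): angle (rad) of the hasp strap: 0 = flat back over the lid, staple through its slot; 1.57 upright; 3.0 stop, folded forward in front of the box. Stiff hinge (0.17 N m) that stays where it is left; clear of the lid from about 2. May start up to 0.1 raised
- hasp_hinge (a point): hasp hinge axis along box y, at the box's front top edge, 98 mm in front of the box centre, 123 mm up. Strap: steel plate 106 mm long from this axis, 36 wide, 4 thick, mid-plane through the axis, slot 34 to 80 mm from it. It turns up and then forward (box -x)
- hasp_rib (a point): on the strap's grip rib, which stands square off the strap's upper face near its free end: 12 mm thick (along box y), 20 mm long (83 to 103 mm from the hinge), its end 36 mm off the strap's mid-plane. This point: 93 mm along the strap, 24 mm off its mid-plane, 12 mm short of the rib's end, mid-thickness; moves with the strap
- lid (a joint): hinge angle (rad) of the lid: 0 shut, 1.57 upright, 1.8 stop (leaning back). Stiff hinge (0.5 N m, lid 0.4 kg): stays where it is left; about 8 N at the staple raises it
- lid_hinge (a point): lid hinge axis at the back top edge, along box y, 97 mm behind the box centre and 112 mm up; the front edge rises and goes back
- lid_front_edge (a point): middle of the lid's front edge, 192 mm from the lid hinge; moves with the lid
- staple_top (a point): top of the staple, a loop of 10 mm steel bar standing on the lid in the box's x-z plane, 38 mm long (along x), 31.5 mm tall above the lid's top face, 138 mm from the lid hinge; moves with the lid. It serves as the lid's grip once the strap is off
- cassette: white filter cassette, 44 mm (its x) x 110 mm (its y) x 60 mm tall, with a grip block on top 22 mm (x) x 24 mm (y) x 32 mm tall (60 to 92 mm up); 0.2 to 0.4 kg; the same after a half turn; origin at the centre of its underside, z up; stands on the bench to the left or right of the box
- bay_floor (a point): centre of the floor of the bay in the box (12 mm above the bench, 50 mm in front of the box centre); the cassette stands here when home, its long side along the box's y, 2 mm free each way in x and 3 mm in y
- catch (a joint): spring catch at the back of the bay, metres pushed back: 0 = sprung out, 0.013 = stop. Its nose reaches 10 mm into the bay, sloped on top (80 down to 65 mm above the bay floor), flat below (61 mm). The descending cassette's lower edge pushes it about 8 mm back (up to 9 N sideways and 5 to 15 N down), it rubs along its side and springs out over the top edge once the cassette is home
- pipe_union: bystander, to be left alone: loose steel pipe union, 70 mm round foot with a 90 mm dark bar across it, 60 mm tall
- wrench: bystander, to be left alone: loose wrench lying flat
- oil_can: bystander, to be left alone: loose grey can, 60 mm across, 120 mm tall
- clamp_knob: bystander, to be left alone: loose aluminium knob, 64 mm across, 50 mm tall
- adapter_ring: bystander, to be left alone: loose dark steel ring, 80 mm across, 22 mm high
- parts_tray: bystander, to be left alone: loose open steel tray 140 x 200 x 40 mm
- injector_body: bystander, to be left alone: loose metal injector body, 140 mm long, lying

How it is judged:
By the outcome, as a careful person would: the job done as asked, in the order asked, and still so for the second after the job is handed in, with the robot touching nothing.
It also fails if it takes over 72 s, if anything falls off the work surface, if the arm or the gripper's body presses on something with over 40 N, if the wrist force passes 120 N, or if a joint passes its speed limit or range.

## Working session

There is one attempt and no reset: what is moved stays moved. The work goes in short steps, Python scripts to look and compute and a shell command to move; the robot and the scene stay as the last step left them, time stands still between calls to the robot, and variables do not carry over. Pictures are saved under pics/ and viewed, and the job is handed in when it is done.

```bash
ls; mkdir -p pics
cat > h.py <<'E'
import numpy as np, cv2
from cell import ctrl, viewer, ticket, nets
def snap(cam,fn):
    m=viewer.camera_model(cam); p,d=viewer.read_camera(cam); cv2.imwrite('pics/'+fn,p); return p,d,m
def w(m,d,c,r,z=None):
    K=np.array(m['intrinsics']);R=np.array(m['R']);t=np.array(m['t'])
    ray=np.linalg.inv(K)@[c,r,1.0]; C=-R.T@t; v=R.T@ray
    if z is not None: return C+v*(z-C[2])/v[2]
    return C+v*d
def proj(m,X):
    q=np.array(m['intrinsics'])@(np.array(m['R'])@X+np.array(m['t'])); return q[:2]/q[2]
E
python3 - <<'E'
from h import *
s=ctrl.sense();print(s['time'],s['position'],s['tcp_rot'],s['contact_force'],s['grip_width'],ctrl.grasp_offset)
for c in ['scene','side','wrist']:
    p,d,m=snap(c,c+'0.png'); np.save('pics/d_'+c,d)
    print(c,-np.array(m['R']).T@m['t'])
    for th in ['hasp_hinge','hasp_rib','lid_front_edge','staple_top','lid_hinge','filter_box','cassette']:
        for q in nets.landmark_of(c,th)[:1]:
            u=np.array(q['location'])*[560,420]; ui=u.astype(int).clip(0,[559,419]);D=d[ui[1],ui[0]]
            print(th,round(q['score'],2),u.round(),w(m,D,*u).round(3))
print(ctrl.sense()['time'])
E
```

```text
pics
0.0 [ 0.17993607 -0.57165399  0.22182247] [[ 9.53912358e-01  3.00085174e-01 -3.16985840e-04]
 [ 3.00085249e-01 -9.53910697e-01  1.79598914e-03]
 [ 2.36573530e-04 -1.80833901e-03 -9.99998337e-01]] [-0.04894509  0.86704034 -0.33548505] 0.08762701872380127 0.0187
scene [ 1.19928581 -0.52334962  1.39327059]
hasp_hinge 0.49 [265. 195.] [ 0.433  0.032 -0.006]
hasp_rib 0.63 [309. 231.] [0.705 0.007 0.117]
lid_front_edge 0.9 [268. 201.] [ 0.53  -0.028  0.123]
staple_top 0.64 [279. 203.] [ 0.573 -0.012  0.148]
lid_hinge 0.72 [308. 230.] [0.7   0.009 0.116]
filter_box 0.8 [287. 228.] [ 0.653 -0.044  0.119]
cassette 0.59 [206. 253.] [ 0.525 -0.296  0.045]
side [0.35356708 0.74695428 0.95838612]
hasp_hinge 0.56 [295. 197.] [ 0.511 -0.021  0.126]
hasp_rib 0.65 [262. 188.] [ 0.6   -0.     0.157]
lid_front_edge 0.57 [293. 202.] [ 0.512 -0.004  0.123]
staple_top 0.81 [277. 190.] [ 0.562 -0.013  0.145]
lid_hinge 0.59 [225. 193.] [ 0.759 -0.092 -0.004]
filter_box 0.77 [257. 221.] [0.587 0.085 0.114]
cassette 0.79 [316. 167.] [ 0.493 -0.238  0.053]
wrist [ 0.2541061  -0.54900418  0.38577996]
1.2
```

View pics/scene0.png

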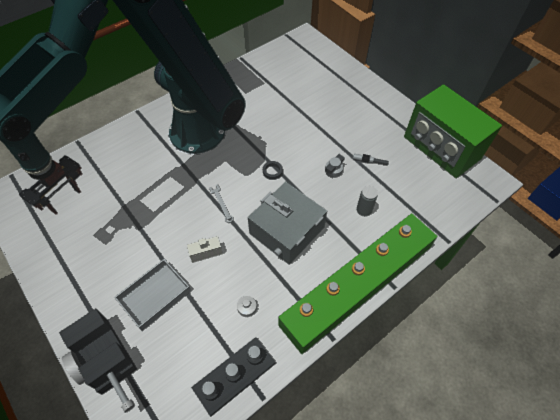

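View pics/side0.png

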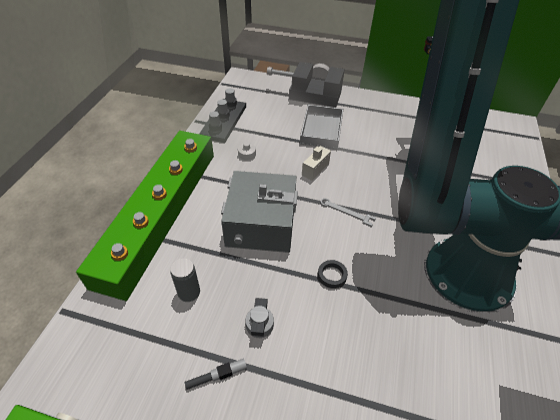

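View pics/wrist0.png

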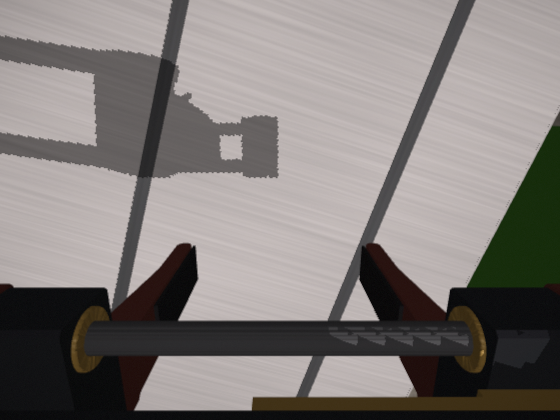

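Run:
```python
from h import *
for c in ['scene','side']:
    d=np.load(f'pics/d_{c}.npy');m=viewer.camera_model(c)
    K=np.array(m['intrinsics']);R=np.array(m['R']);t=np.array(m['t'])
    v,u=np.mgrid[0:420,0:560]
    P=(np.stack([u*d,v*d,d],-1)@np.linalg.inv(K).T-t)@R
    ok=d>0
    def comp(zlo,zhi,x0,x1,y0,y1):
        M=ok&(P[...,2]>zlo)&(P[...,2]<zhi)&(P[...,0]>x0)&(P[...,0]<x1)&(P[...,1]>y0)&(P[...,1]<y1)
        q=P[M]; 
        if len(q)<6: return None
        r=cv2.minAreaRect((q[:,:2]*1000).astype(np.float32)); return len(q),r,q.mean(0).round(4),cv2.boxPoints(r).round()
    print(c,'lid',comp(.108,.122,.45,.8,-.2,.2))
    print('hasp',comp(.124,.145,.45,.8,-.2,.2))
    print('high',comp(.147,.175,.45,.8,-.2,.2))
    print('cass',comp(.052,.066,.4,.65,-.4,-.15))
    print('blk',comp(.084,.098,.4,.65,-.4,-.15))
    print('allc',comp(.02,.098,.4,.65,-.4,-.15))
```

```text
scene lid (2615, ((607.597900390625, -4.94512939453125), (205.2025146484375, 203.78160095214844), 10.183281898498535), array([ 0.6168, -0.008 ,  0.115 ]), array([[ 489.,   77.],
       [ 525., -123.],
       [ 727.,  -87.],
       [ 691.,  113.]], dtype=float32))
hasp (175, ((603.4612426757812, -32.31995391845703), (180.37380981445312, 122.21292877197266), 17.627099990844727), array([ 0.565 , -0.0167,  0.1296]), array([[ 499.,   -1.],
       [ 536., -118.],
       [ 708.,  -63.],
       [ 671.,   53.]], dtype=float32))
high (36, ((581.878173828125, -9.110007286071777), (61.17326736450195, 12.163093566894531), 7.1003193855285645), array([ 0.5962, -0.0086,  0.1566]), array([[551.,  -7.],
       [552., -19.],
       [613., -11.],
       [611.,   1.]], dtype=float32))
cass (339, ((502.0684814453125, -287.5941467285156), (109.57697296142578, 47.13203048706055), 69.5614013671875), array([ 0.5048, -0.2886,  0.0581]), array([[ 461., -331.],
       [ 505., -347.],
       [ 543., -244.],
       [ 499., -228.]], dtype=float32))
blk (47, ((502.4975891113281, -287.52423095703125), (23.11483192443
[... 1288 characters left out ...]
4.521514892578125), 68.55003356933594), array([ 0.499 , -0.2728,  0.0586]), array([[ 457., -327.],
       [ 499., -344.],
       [ 540., -238.],
       [ 499., -222.]], dtype=float32))
blk (43, ((500.02801513671875, -281.4495849609375), (23.852500915527344, 20.931396484375), 67.56150817871094), array([ 0.5   , -0.2803,  0.0898]), array([[ 486., -288.],
       [ 505., -296.],
       [ 514., -274.],
       [ 495., -266.]], dtype=float32))
allc (532, ((510.25201416015625, -318.8133239746094), (98.29255676269531, 192.34408569335938), 16.02570915222168), array([ 0.4999, -0.2706,  0.0539]), array([[ 436., -240.],
       [ 490., -425.],
       [ 584., -398.],
       [ 531., -213.]], dtype=float32))
```

```bash
cat >> h.py <<'E'
BC=np.array([.606,-.0035]); BY=np.radians(10.4)
def box(bx,by,z,BC=None):
    c,s=np.cos(BY),np.sin(BY); b=globals()['BC'] if BC is None else BC
    return np.array([b[0]+c*bx-s*by,b[1]+s*bx+c*by,z])
def rel(pts,yaw=None,ref=None):
    """world TCP targets -> tool shift mm + twist deg from current measured pose"""
    s=ctrl.sense();R=np.array(s['tcp_rot']);p=np.array(s['position']) if ref is None else np.array(ref)
    y0=np.degrees(np.arctan2(R[1,0],R[0,0])); 
    print('pos',p.round(4),'yaw',y0.round(2),'t',s['time'],'F',np.round(s['contact_force'],1),'w',round(s['grip_width'],4))
    for q in pts: print((R.T@(np.array(q)-p)*1000).round(1), None if yaw is None else round(y0-yaw,2))
E
python3 - <<'E'
from h import *
rel([box(-150,0,.33) if 0 else box(-.13,0,.33)],10.4)
E
```

```text
pos [ 0.18   -0.5723  0.2226] yaw 17.46 t 1.2 F [-0.3  0.2  0.1] w 0.0881
[ 448.  -430.8 -107.3] 7.06
```

```bash
python3 -m pendant '[[[0.05,-0.03,-0.107,0],[0.448,-0.431,-0.107,7.06],[0.448,-0.431,-0.107,7.06],[0.448,-0.431,-0.107,7.06],[0.448,-0.431,-0.107,7.06],[0.448,-0.431,-0.107,7.06],[0.448,-0.431,-0.107,7.06],[0.448,-0.431,-0.107,7.06],[0.448,-0.431,-0.107,7.06],[0.448,-0.431,-0.107,7.06],[0.448,-0.431,-0.107,7.06],[0.448,-0.431,-0.107,7.06],[0.448,-0.431,-0.107,7.06],[0.448,-0.431,-0.107,7.06],[0.448,-0.431,-0.107,7.06],[0.448,-0.431,-0.107,7.06],[0.448,-0.431,-0.107,7.06],[0.448,-0.431,-0.107,7.06],[0.448,-0.431,-0.107,7.06],[0.448,-0.431,-0.107,7.06]]]' 0 20
python3 - <<'E'
from h import *
p,d,m=snap('wrist','w1.png'); np.save('pics/d_w1',d)
rel([box(-.13,0,.33)],10.4)
for th in ['hasp_rib','staple_top']:
        for q in nets.landmark_of('wrist',th)[:1]:
            u=np.array(q['location'])*[560,420]; ui=u.astype(int).clip(0,[559,419]);D=d[ui[1],ui[0]]
            print(th,round(q['score'],2),u.round(),w(m,D,*u).round(4))
E
```

```text
time: 2.87
position: [0.4773, -0.0277, 0.3294]
tcp_rot: [[0.984, 0.179, -0.001], [0.179, -0.984, -0.0], [-0.001, 0.0, -1.0]]
contact_force: [-0.6, -0.9, -0.1]
grip_width: 0.0438
pos [ 0.4774 -0.0279  0.3295] yaw 10.3 t 2.9167 F [-0.8 -0.6 -0.2] w 0.044
[ 0.9 -0.8 -0.5] -0.1
hasp_rib 0.66 [278.  63.] [ 0.5977 -0.0058  0.1622]
staple_top 0.82 [280.  98.] [ 0.5683 -0.0133  0.1505]
```

View pics/w1.png

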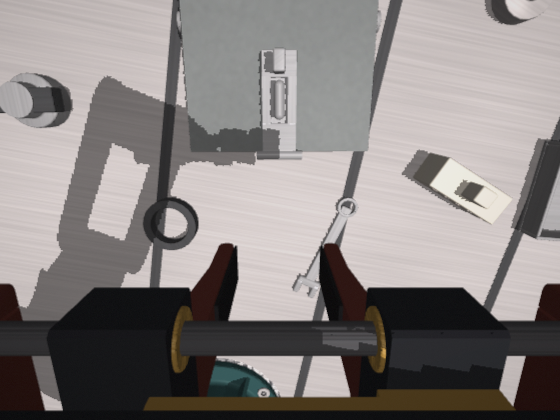

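Run:
```python
from h import *
d=np.load('pics/d_w1.npy');m=viewer.camera_model('wrist')
K=np.array(m['intrinsics']);R=np.array(m['R']);t=np.array(m['t'])
v,u=np.mgrid[0:420,0:560]
P=(np.stack([u*d,v*d,d],-1)@np.linalg.inv(K).T-t)@R
ok=(d>0)&(v<200)&(u>150)&(u<400)
c,s=np.cos(BY),np.sin(BY)
B=np.stack([(P[...,0]-BC[0])*c+(P[...,1]-BC[1])*s,-(P[...,0]-BC[0])*s+(P[...,1]-BC[1])*c,P[...,2]],-1)*1000
for n,a,b in [('lid',112,119),('strap',122.5,140),('stapl',144,152),('rib',155,165)]:
    M=ok&(B[...,2]>a)&(B[...,2]<b)&(abs(B[...,1])<130); q=B[M]
    print(n,len(q),np.percentile(q,[0,2,50,98,100],axis=0).round(1).tolist())
    print(cv2.minAreaRect(q[:,:2].astype(np.float32)))
# per-row edge of strap
for r in range(45,165,6):
    row=[i for i in range(200,360) if ok[r,i] and B[r,i,2]>121]
    if row: print(r,row[0],row[-1],B[r,row[0]].round(1),B[r,row[-1]].round(1),'mid z',B[r,279,2].round(1))
for r in range(20,150,20):
    row=[i for i in range(150,400) if ok[r,i] and B[r,i,2]>100]
    print(r,row[0],row[-1],B[r,row[0]].round(1),B[r,row[-1]].round(1))
```

```text
lid 23704 [[-93.7, -102.4, 114.0], [-89.3, -98.1, 116.0], [-6.3, 0.0, 117.6], [54.2, 94.4, 118.9], [56.7, 98.6, 119.0]]
((-18.39783477783203, -1.9351272583007812), (150.32847595214844, 200.90371704101562), 0.07545159012079239)
strap 2769 [[-100.4, -26.1, 124.1], [-99.0, -19.9, 125.7], [-56.6, -1.8, 128.4], [7.2, 16.1, 131.4], [9.2, 22.6, 137.5]]
((-45.62991714477539, -1.6500167846679688), (109.66622924804688, 48.653236389160156), 0.12176772207021713)
stapl 372 [[-58.4, -6.9, 144.1], [-56.4, -6.8, 144.5], [-38.3, -1.8, 148.2], [-14.6, 2.3, 150.3], [-14.0, 3.1, 150.8]]
((-36.18501663208008, -1.8539628982543945), (44.4439811706543, 9.957659721374512), 0.12218843400478363)
rib 277 [[-15.1, -7.5, 156.4], [-15.0, -7.4, 161.6], [-5.9, -1.8, 163.8], [4.1, 3.7, 164.9], [4.3, 3.8, 165.0]]
((-5.415879726409912, -1.9082646369934082), (11.304792404174805, 19.411846160888672), 89.65754699707031)
51 261 296 [  7.5  16.2 128.7] [  7.2 -19.  130.3] mid z 164.1
57 262 296 [  1.9  15.3 128.9] [  1.6 -19.1 130.5] mid z 164.4
63 262 296 [ -3.8  15.3 130.1] [ -3.8 -19.2 129.4] mid z 163.0
69 262 296 [ -9.
[... 618 characters left out ...]
129 263 295 [-69.   15.4 127.3] [-69.1 -19.1 127.2] mid z 125.7
135 263 295 [-75.4  15.5 127.1] [-75.5 -19.2 126.1] mid z 126.4
141 263 295 [-81.7  15.6 127.3] [-81.9 -19.2 126.7] mid z 127.0
147 263 295 [-88.2  15.7 127.2] [-88.3 -19.3 127.5] mid z 126.6
153 257 301 [-94.4  22.3 129.4] [-94.6 -25.8 129.4] mid z 129.2
20 181 377 [ 38.5  97.6 116.9] [  38.3 -102.1  115.6]
40 183 375 [ 19.8  96.8 118.2] [  19.5 -101.1  117.2]
60 184 374 [  1.   97.5 117.3] [   0.4 -101.3  118.3]
80 186 372 [-18.6  96.8 118.2] [ -19.1 -101.   117.2]
100 187 371 [-38.8  97.4 117.9] [ -39.3 -101.4  117.3]
120 189 369 [-59.6  96.8 118.3] [ -60.2 -100.5  118.6]
140 190 368 [-81.2  97.8 116.9] [ -81.7 -101.   118.4]
```

```bash
sed -i 's/^BC=.*/BC=np.array([.6071,-.0052]); BY=np.radians(10.5)/' h.py
cat >> h.py <<'E'
def hasp(th,a=.095,n=.027):
    return box(-.098+a*np.cos(th)-n*np.sin(th),0,.123+a*np.sin(th)+n*np.cos(th)-.0187)
def lid(al,a=.138,n=.031):
    return box(.097-a*np.cos(al)+n*np.sin(al),0,.112+a*np.sin(al)+n*np.cos(al)-.0187)
E
python3 - <<'E'
from h import *
g=hasp(.035)
rel([g+[0,0,.06],g],10.5)
E
```

```text
pos [ 0.4776 -0.0278  0.3296] yaw 10.29 t 3.0167 F [-0.3 -0.6  0.2] w 0.0442
[127.5   0.9 134.9] -0.21
[127.6   0.9 194.9] -0.21
```

```bash
python3 -m pendant '[[[0.04,0.001,0.01,-0.2],[0.08,0.001,0.04,-0.2],[0.11,0.001,0.07,-0.2],[0.1275,0.001,0.105,-0.2],[0.1275,0.001,0.135,-0.2],[0.1275,0.001,0.165,-0.2],[0.1275,0.001,0.185,-0.2],[0.1275,0.001,0.195,-0.2],[0.1275,0.001,0.195,-0.2],[0.1275,0.001,0.195,-0.2]]]' 0 25
python3 - <<'E'
from h import *
rel([hasp(.035)],10.5)
E
```

```text
time: 3.85
position: [0.6038, -0.0053, 0.1351]
tcp_rot: [[0.983, 0.183, 0.0], [0.183, -0.983, 0.0], [0.0, -0.0, -1.0]]
contact_force: [0.0, 0.0, 0.3]
grip_width: 0.044
pos [ 0.6038 -0.0053  0.1351] yaw 10.56 t 3.85 F [0.  0.  0.3] w 0.044
[-0.8  0.5  0.5] 0.06
```

Close on the rib.

```bash
python3 -m pendant '[[[-0.0005,0,0,0],[-0.0005,0,0,0],[-0.0005,0,0,0],[-0.0005,0,0,0],[-0.0005,0,0,0]]]' -1 20
python3 - <<'E'
from h import *
p,d,m=snap('wrist','w2.png')
rel([hasp(x) for x in np.arange(.1,1.95,.1)],10.5)
E
```

```text
time: 4.27
position: [0.6036, -0.0048, 0.1355]
tcp_rot: [[0.983, 0.184, 0.001], [0.184, -0.983, -0.0], [0.001, 0.0, -1.0]]
contact_force: [0.2, -0.2, -0.9]
grip_width: 0.0139
pos [ 0.6036 -0.0052  0.1354] yaw 10.62 t 4.3167 F [0.9 0.2 0.7] w 0.012
[-2.8  0.6 -5.3] 0.12
[ -6.8   0.6 -14.3] 0.12
[-11.8   0.6 -22.8] 0.12
[-17.6   0.6 -30.8] 0.12
[-24.1   0.6 -38.2] 0.12
[-31.4   0.6 -44.9] 0.12
[-39.3   0.6 -50.8] 0.12
[-47.7   0.6 -56. ] 0.12
[-56.6   0.6 -60.2] 0.12
[-65.9   0.5 -63.5] 0.12
[-75.5   0.5 -65.9] 0.12
[-85.3   0.5 -67.4] 0.12
[-95.1   0.5 -67.8] 0.12
[-105.     0.5  -67.3] 0.12
[-114.7    0.4  -65.7] 0.12
[-124.3    0.4  -63.3] 0.12
[-133.5    0.4  -59.8] 0.12
[-142.4    0.4  -55.5] 0.12
[-150.8    0.4  -50.3] 0.12
```

View pics/w2.png

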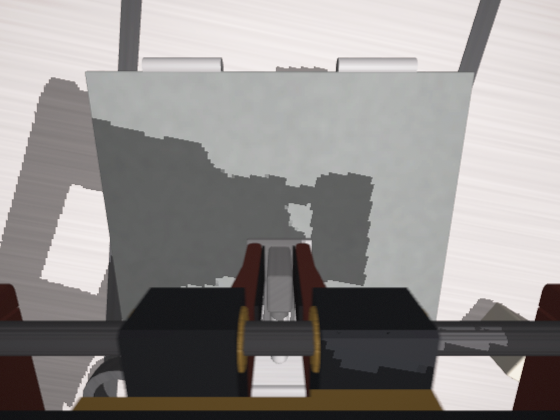

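```bash
python3 -m pendant '[[[-0.0028,0,-0.0053,0],[-0.0068,0,-0.0143,0],[-0.0118,0,-0.0228,0],[-0.0176,0,-0.0308,0],[-0.0241,0,-0.0382,0],[-0.0314,0,-0.0449,0],[-0.0393,0,-0.0508,0],[-0.0477,0,-0.056,0],[-0.0566,0,-0.0602,0],[-0.0659,0,-0.0635,0],[-0.0755,0,-0.0659,0],[-0.0853,0,-0.0674,0],[-0.0951,0,-0.0678,0],[-0.105,0,-0.0673,0],[-0.1147,0,-0.0657,0],[-0.1243,0,-0.0633,0],[-0.1335,0,-0.0598,0],[-0.1424,0,-0.0555,0],[-0.1424,0,-0.0555,0]]]' -1 20
python3 - <<'E'
from h import *
p,d,m=snap('wrist','w3.png')
p,d,m=snap('side','s3.png')
rel([hasp(1.8)],10.5)
E
python3 -c "
import cv2;a=cv2.imread('pics/w3.png');b=cv2.imread('pics/s3.png')[120:300,180:420];b=cv2.resize(b,(560,420))
cv2.imwrite('pics/c3.png',cv2.resize(cv2.hconcat([a,b]),(800,300)))"
```

```text
time: 5.9
position: [0.4608, -0.0317, 0.191]
tcp_rot: [[0.983, 0.184, -0.001], [0.184, -0.983, -0.001], [-0.001, 0.001, -1.0]]
contact_force: [-2.9, -5.7, 7.4]
grip_width: 0.0121
pos [ 0.4609 -0.0316  0.1911] yaw 10.62 t 6.0 F [-3.6 -5.7  8.3] w 0.0118
[2.7 0.6 0.4] 0.12
```

View pics/c3.png

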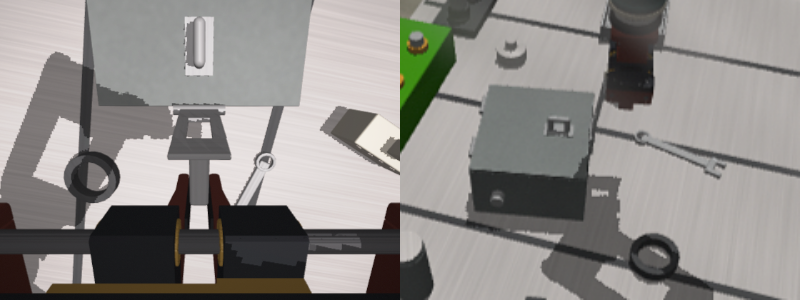

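Run:
```python
from h import *
def pf(th,r=.09): return box(-.098+r*np.cos(th)+.002*np.sin(th)+.010,0,.123+r*np.sin(th)-.002*np.cos(th))
p=np.array(ctrl.sense()['position'])
rel([box(-.17,0,.20),box(-.17,0,.25),box(-.075,0,.25),box(-.085,0,.205)]+[pf(x) for x in [1.8,1.95,2.1,2.25,2.4,2.5,2.6,2.7,2.8,2.87,2.93]],10.5)
```

```text
pos [ 0.4609 -0.0316  0.1911] yaw 10.62 t 6.0 F [-3.6 -5.7  8.3] w 0.0118
[-21.5   0.6  -8.8] 0.12
[-21.6   0.6 -58.8] 0.12
[ 73.4   0.8 -59.1] 0.12
[ 63.5   0.8 -14. ] 0.12
[ 42.    0.7 -20.1] 0.12
[ 29.    0.7 -16.3] 0.12
[ 16.8   0.7 -10.6] 0.12
[ 5.5  0.7 -3.2] 0.12
[-4.5  0.6  5.8] 0.12
[-10.3   0.6  12.7] 0.12
[-15.5   0.6  20. ] 0.12
[-19.9   0.6  27.9] 0.12
[-23.5   0.6  36.1] 0.12
[-25.5   0.5  42.1] 0.12
[-26.9   0.5  47.3] 0.12
```

```bash
python3 -m pendant '[[[0,0,0,0],[0,0,0,0],[0,0,0,0],[0,0,0,0],[-0.012,0.001,-0.004,0],[-0.022,0.001,-0.009,0],[-0.022,0.001,-0.04,0],[-0.022,0.001,-0.07,0],[-0.01,0.001,-0.075,0],[0.03,0.001,-0.075,0],[0.068,0.001,-0.07,0],[0.07,0.001,-0.06,0],[0.07,0.001,-0.06,0]]]' 0 20
python3 - <<'E'
from h import *
p,d,m=snap('wrist','w4.png')
p,d,m=snap('scene','s4.png')
E
python3 -c "
import cv2;a=cv2.imread('pics/w4.png');b=cv2.imread('pics/s4.png')[120:300,180:420];b=cv2.resize(b,(560,420))
cv2.imwrite('pics/c4.png',cv2.resize(cv2.hconcat([a,b]),(800,300)))"
```

```text
time: 7.08
position: [0.5316, -0.0189, 0.2487]
tcp_rot: [[0.983, 0.185, -0.003], [0.185, -0.983, 0.001], [-0.003, -0.001, -1.0]]
contact_force: [-1.1, 0.8, -1.2]
grip_width: 0.0438
```

View pics/c4.png

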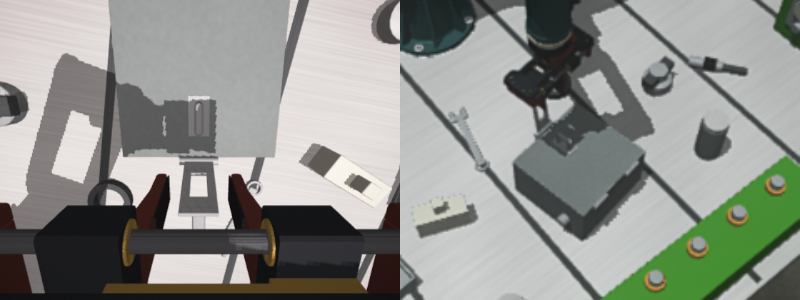

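Run:
```python
from h import *
def pf(th,r=.09): return box(-.098+r*np.cos(th)+.002*np.sin(th)+.010,0,.123+r*np.sin(th)-.002*np.cos(th))
rel([box(-.078,0,.208)]+[pf(x) for x in [1.65,1.8,1.95,2.1,2.25,2.4,2.5,2.6,2.7,2.8,2.87,2.93]],10.5)
```

```text
pos [ 0.5299 -0.0191  0.2496] yaw 10.61 t 7.1833 F [0.6 0.8 0.6] w 0.0439
[ 0.6  0.4 41.6] 0.11
[-14.6   0.4  36.7] 0.11
[-27.9   0.4  38.6] 0.11
[-40.9   0.4  42.4] 0.11
[-53.1   0.4  48. ] 0.11
[-64.4   0.3  55.5] 0.11
[-74.4   0.3  64.5] 0.11
[-80.2   0.3  71.4] 0.11
[-85.4   0.3  78.7] 0.11
[-89.8   0.3  86.6] 0.11
[-93.4   0.3  94.8] 0.11
[-95.4   0.3 100.8] 0.11
[-96.8   0.3 106. ] 0.11
```

```bash
python3 -m pendant '[[[0,0,0.02,0],[0,0,0.038,0],[0,0,0.038,0],[-0.008,0,0.037,0],[-0.0146,0,0.037,0],[-0.028,0,0.0386,0],[-0.041,0,0.0424,0],[-0.053,0,0.048,0],[-0.0644,0,0.0555,0],[-0.0744,0,0.0645,0],[-0.08,0,0.0714,0],[-0.0854,0,0.0787,0],[-0.0898,0,0.0866,0],[-0.0934,0,0.0948,0],[-0.0954,0,0.1008,0],[-0.0968,0,0.106,0],[-0.0968,0,0.106,0]]]' -1 20
python3 - <<'E'
from h import *
p,d,m=snap('wrist','w5.png')
p,d,m=snap('side','s5.png')
rel([])
E
python3 -c "
import cv2;a=cv2.imread('pics/w5.png');b=cv2.imread('pics/s5.png')[120:300,180:420];b=cv2.resize(b,(560,420))
cv2.imwrite('pics/c5.png',cv2.resize(cv2.hconcat([a,b]),(800,300)))"
```

```text
time: 8.6
position: [0.4362, -0.0367, 0.143]
tcp_rot: [[0.983, 0.184, -0.002], [0.184, -0.983, 0.001], [-0.002, -0.001, -1.0]]
contact_force: [0.1, 0.5, 0.4]
grip_width: 0.0006
pos [ 0.437  -0.0368  0.1438] yaw 10.6 t 8.7 F [ 0.5 -0.3 -0. ] w 0.0002
```

View pics/c5.png

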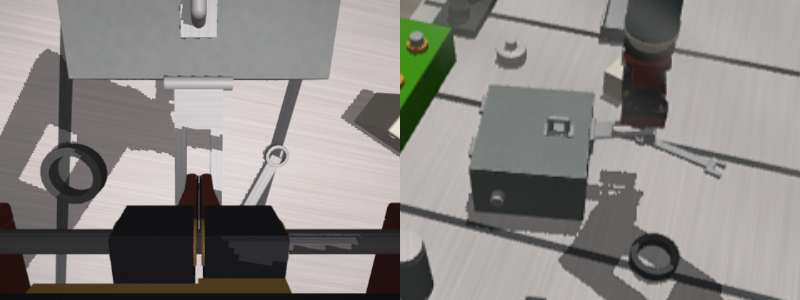

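Run:
```python
from h import *
g=lid(0)
rel([g+[0,0,.06],g],10.5)
```

```text
pos [ 0.437  -0.0368  0.1438] yaw 10.6 t 8.7 F [ 0.5 -0.3 -0. ] w 0.0002
[ 1.319e+02  1.000e-01 -4.050e+01] 0.1
[132.    0.2  19.5] 0.1
```

```bash
python3 -m pendant '[[[0.0,0,-0.035,0],[0.02,0,-0.04,0],[0.06,0,-0.04,0],[0.1,0,-0.04,0],[0.132,0,-0.035,0],[0.132,0,-0.015,0],[0.132,0,0.005,0],[0.132,0,0.018,0],[0.132,0,0.0195,0],[0.132,0,0.0195,0]]]' 0 25
python3 - <<'E'
from h import *
rel([lid(0)],10.5)
p,d,m=snap('wrist','w6.png')
E
```

```text
time: 9.53
position: [0.5664, -0.0124, 0.124]
tcp_rot: [[0.983, 0.184, -0.002], [0.184, -0.983, 0.0], [-0.002, -0.001, -1.0]]
contact_force: [-0.2, 0.2, -0.2]
grip_width: 0.0438
pos [ 0.5664 -0.0124  0.124 ] yaw 10.61 t 9.5333 F [-0.2  0.2 -0.2] w 0.0438
[ 0.3  0.3 -0.3] 0.11
```

View pics/w6.png

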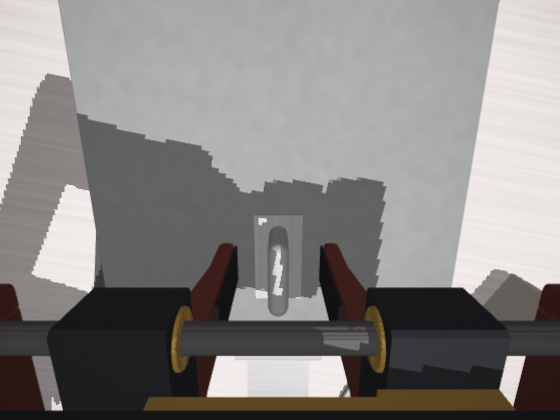

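```bash
python3 -m pendant '[[[0,0,0,0],[0,0,0,0],[0,0,0,0],[0,0,0,0],[0,0,0,0]]]' -1 30
python3 - <<'E'
from h import *
p0=lid(0)-np.array(ctrl.sense()['position'])
rel([lid(x)-0*p0 for x in np.linspace(.085,1.6,18)],10.5)
E
```

```text
time: 10.0
position: [0.567, -0.0127, 0.1252]
tcp_rot: [[0.983, 0.184, 0.001], [0.184, -0.983, -0.0], [0.001, 0.0, -1.0]]
contact_force: [-0.2, -0.8, 0.5]
grip_width: 0.014
pos [ 0.567  -0.0127  0.1252] yaw 10.6 t 10.0 F [-0.2 -0.8  0.5] w 0.014
[  2.9  -0.1 -10.7] 0.1
[  7.2  -0.  -22.5] 0.1
[ 12.6  -0.  -33.9] 0.1
[ 19.   -0.  -44.8] 0.1
[ 26.3  -0.  -55. ] 0.1
[ 34.5   0.  -64.6] 0.1
[ 43.5   0.  -73.4] 0.1
[ 53.3   0.1 -81.4] 0.1
[ 63.7   0.1 -88.5] 0.1
[ 74.7   0.1 -94.6] 0.1
[ 86.2   0.1 -99.7] 0.1
[ 9.820e+01  1.000e-01 -1.037e+02] 0.1
[ 110.4    0.2 -106.7] 0.1
[ 122.9    0.2 -108.6] 0.1
[ 135.4    0.2 -109.4] 0.1
[ 148.     0.2 -109. ] 0.1
[ 160.5    0.2 -107.5] 0.1
[ 172.9    0.3 -105. ] 0.1
```

```bash
python3 -m pendant '[[[0,0,0,0],[0,0,0,0],[0.0029,0,-0.0107,0],[0.0072,0,-0.0225,0],[0.0126,0,-0.0339,0],[0.019,0,-0.0448,0],[0.0263,0,-0.055,0],[0.0345,0,-0.0646,0],[0.0435,0,-0.0734,0],[0.0435,0,-0.0734,0]]]' -1 30
python3 - <<'E'
from h import *
rel([lid(x) for x in np.linspace(.085,1.6,18)[6:]],10.5)
p,d,m=snap('wrist','w7.png')
E
```

```text
time: 10.83
position: [0.6078, -0.0045, 0.1978]
tcp_rot: [[0.983, 0.184, -0.005], [0.184, -0.983, 0.0], [-0.005, -0.001, -1.0]]
contact_force: [-5.7, 0.3, 4.2]
grip_width: 0.0093
pos [ 0.6078 -0.0045  0.1978] yaw 10.62 t 10.8333 F [-5.7  0.3  4.2] w 0.0093
[ 1.9  0.6 -0.9] 0.12
[11.6  0.6 -8.9] 0.12
[ 22.    0.6 -16.1] 0.12
[ 33.    0.6 -22.2] 0.12
[ 44.5   0.6 -27.4] 0.12
[ 56.4   0.7 -31.6] 0.12
[ 68.6   0.7 -34.6] 0.12
[ 81.    0.7 -36.6] 0.12
[ 93.6   0.7 -37.4] 0.12
[106.2   0.8 -37.1] 0.12
[118.7   0.8 -35.8] 0.12
[131.1   0.8 -33.2] 0.12
```

View pics/w7.png

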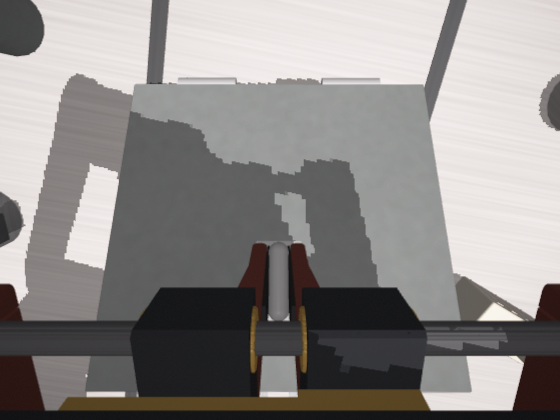

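```bash
python3 -m pendant '[[[0.0116,0,-0.0089,0],[0.022,0,-0.0161,0],[0.033,0,-0.0222,0],[0.0445,0,-0.0274,0],[0.0564,0,-0.0316,0],[0.0686,0,-0.0346,0],[0.081,0,-0.0366,0],[0.0936,0,-0.0374,0],[0.1062,0,-0.0371,0],[0.1187,0,-0.0358,0],[0.13,0,-0.0335,0],[0.13,0,-0.0335,0]]]' -1 30
python3 - <<'E'
from h import *
rel([lid(1.6)],10.5)
p,d,m=snap('side','s8.png')
p,d,m=snap('wrist','w8.png')
E
python3 -c "
import cv2;a=cv2.imread('pics/w8.png');b=cv2.imread('pics/s8.png')[60:300,140:460];b=cv2.resize(b,(560,420))
cv2.imwrite('pics/c8.png',cv2.resize(cv2.hconcat([a,b]),(800,300)))"
```

```text
time: 11.88
position: [0.7381, 0.0198, 0.2311]
tcp_rot: [[0.983, 0.184, -0.001], [0.184, -0.983, 0.0], [-0.001, -0.001, -1.0]]
contact_force: [0.5, 1.8, 0.4]
grip_width: 0.0094
pos [0.7381 0.0198 0.2311] yaw 10.62 t 11.8833 F [0.5 1.8 0.4] w 0.0094
[-1.3  0.7  0.8] 0.12
```

View pics/c8.png

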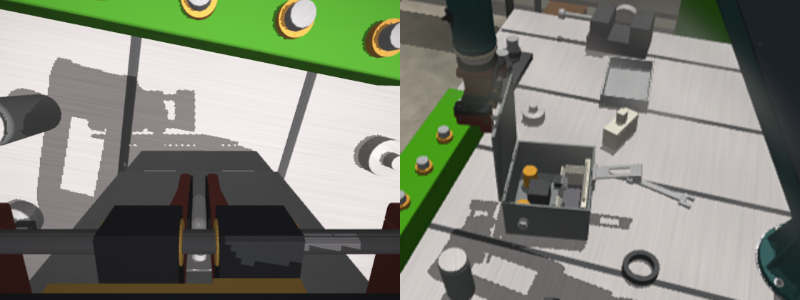

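```bash
python3 -m pendant '[[[0,0,0,0],[0,0,0,0],[0,0,0,0],[0,0,0,0],[0,0,-0.03,0],[0,0,-0.07,0],[0,0,-0.11,0],[0,0,-0.125,0],[0,0,-0.125,0]]]' 0 30
python3 - <<'E'
from h import *
p,d,m=snap('side','s9.png')
y=-20.5; a=np.radians(y)
rel([np.array([.5015-.09*np.cos(a),-.285-.09*np.sin(a),.28])],y)
E
python3 -c "
import cv2;b=cv2.imread('pics/s9.png')[60:300,140:460];b=cv2.resize(b,(640,480))
cv2.imwrite('pics/c9.png',b)"
```

```text
time: 12.73
position: [0.7395, 0.0189, 0.3632]
tcp_rot: [[0.983, 0.184, 0.01], [0.184, -0.983, -0.001], [0.01, 0.003, -1.0]]
contact_force: [0.9, -0.6, 0.3]
grip_width: 0.0441
pos [0.7384 0.019  0.3598] yaw 10.6 t 12.7833 F [0.1 0.3 0. ] w 0.0438
[-366.3  208.7   78.1] 31.1
```

View pics/c9.png

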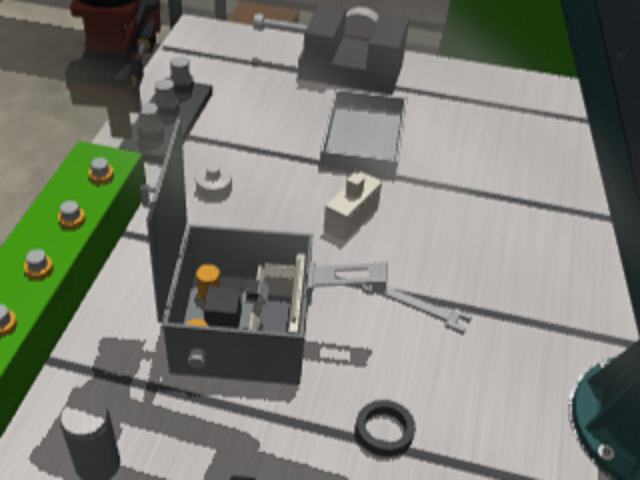

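```bash
python3 -m pendant '[[[-0.036,0.02,0,0],[-0.07,0.04,0,6],[-0.105,0.06,0,12],[-0.14,0.08,0,18],[-0.175,0.1,0.01,24],[-0.21,0.12,0.02,31],[-0.245,0.14,0.03,31],[-0.28,0.16,0.04,31],[-0.315,0.18,0.06,31],[-0.35,0.2,0.075,31],[-0.366,0.209,0.078,31],[-0.366,0.209,0.078,31],[-0.366,0.209,0.078,31]]]' 0.2 30
python3 - <<'E'
from h import *
p,d,m=snap('wrist','w10.png')
rel([])
K=np.array(m['intrinsics']);R=np.array(m['R']);t=np.array(m['t'])
v,u=np.mgrid[0:420,0:560]
P=(np.stack([u*d,v*d,d],-1)@np.linalg.inv(K).T-t)@R
for n,a,b in [('top',.055,.067),('blk',.085,.1)]:
    M=((d>0)&(v<230)&(P[...,2]>a)&(P[...,2]<b)&(np.hypot(P[...,0]-.5,P[...,1]+.285)<.1)); q=P[M]
    r=cv2.minAreaRect((q[:,:2]*1000).astype(np.float32)); print(n,len(q),r,q[:,2].mean())
E
```

```text
time: 13.87
position: [0.4142, -0.2531, 0.2768]
tcp_rot: [[0.936, -0.351, -0.003], [-0.351, -0.936, 0.003], [-0.003, -0.002, -1.0]]
contact_force: [1.2, 0.2, -0.4]
grip_width: 0.0528
pos [ 0.4155 -0.253   0.2775] yaw -20.48 t 13.9167 F [ 1.3 -0.   0.5] w 0.0527
top 3644 ((501.0498352050781, -287.6802062988281), (110.1304702758789, 42.57371520996094), 69.38896942138672) 0.06093337414267195
blk 552 ((501.03460693359375, -287.580810546875), (23.16729164123535, 21.818239212036133), 69.90873718261719) 0.0928129104176441
```

View pics/w10.png

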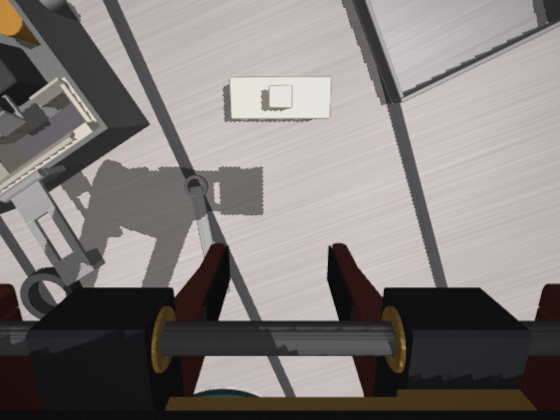

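Run:
```python
from h import *
g=np.array([.501,-.2877,.064])
rel([g+[0,0,.06],g],-20.55)
```

```text
pos [ 0.4155 -0.253   0.2775] yaw -20.48 t 13.9167 F [ 1.3 -0.   0.5] w 0.0527
[ 92.6   2.8 153.3] 0.07
[ 92.7   2.9 213.3] 0.07
```

```bash
python3 -m pendant '[[[0.03,0.001,0.03,0],[0.06,0.002,0.06,0],[0.0926,0.003,0.09,0],[0.0926,0.003,0.12,0],[0.0926,0.003,0.153,0],[0.0926,0.003,0.18,0],[0.0926,0.003,0.2,0],[0.0926,0.003,0.21,0],[0.0926,0.003,0.2133,0],[0.0926,0.003,0.2133,0],[0.0926,0.003,0.2133,0]]]' 0.2 30
python3 - <<'E'
from h import *
rel([np.array([.501,-.2877,.064])],-20.55)
p,d,m=snap('wrist','w11.png')
E
```

```text
time: 14.83
position: [0.503, -0.2887, 0.0663]
tcp_rot: [[0.938, -0.348, 0.002], [-0.348, -0.938, -0.001], [0.002, 0.0, -1.0]]
contact_force: [0.7, 0.8, 1.0]
grip_width: 0.0526
pos [ 0.503  -0.2887  0.0663] yaw -20.36 t 14.8333 F [0.7 0.8 1. ] w 0.0526
[-2.2 -0.3  2.3] 0.19
```

View pics/w11.png

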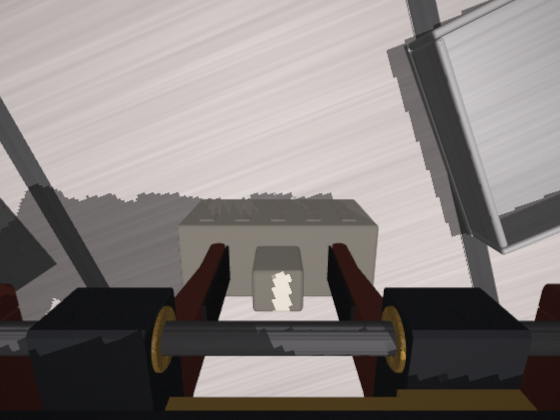

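```bash
python3 -m pendant '[[[-0.001,0,0.001,0.2],[-0.001,0,0.001,0.2]]]' 0.2 30
python3 - <<'E'
from h import *
rel([np.array([.501,-.2877,.064])],-20.55)
E
```

```text
time: 15.05
position: [0.5013, -0.2886, 0.0654]
tcp_rot: [[0.936, -0.352, 0.002], [-0.352, -0.936, -0.001], [0.002, 0.0, -1.0]]
contact_force: [-0.2, 0.1, -0.1]
grip_width: 0.0526
pos [ 0.5013 -0.2886  0.0654] yaw -20.61 t 15.05 F [-0.2  0.1 -0.1] w 0.0526
[-0.6 -0.7  1.4] -0.06
```

```bash
python3 -m pendant '[[[-0.0005,-0.0007,0.001,0],[-0.0005,-0.0007,0.001,0],[-0.0005,-0.0007,0.001,0],[-0.0005,-0.0007,0.001,0],[-0.0005,-0.0007,0.001,0],[-0.0005,-0.0007,0.001,0]]]' -1 55
python3 -m pendant '[[[0,0,-0.02,0],[0,0,-0.05,0],[0,0,-0.09,0],[0,0,-0.13,0],[0,0,-0.16,0],[0,0,-0.16,0]]]' -1 55
python3 - <<'E'
from h import *
rel([box(-.05,0,.26)],10.5)
p,d,m=snap('wrist','w12.png')
E
```

```text
time: 15.55
position: [0.5006, -0.2874, 0.0633]
tcp_rot: [[0.936, -0.352, -0.0], [-0.352, -0.936, 0.0], [-0.0, -0.0, -1.0]]
contact_force: [0.4, -0.2, 1.1]
grip_width: 0.024
time: 16.05
position: [0.5039, -0.2897, 0.2298]
tcp_rot: [[0.936, -0.352, 0.009], [-0.352, -0.936, -0.007], [0.011, 0.003, -1.0]]
contact_force: [1.5, -0.7, -2.9]
grip_width: 0.0235
pos [ 0.5039 -0.2897  0.2298] yaw -20.59 t 16.05 F [ 1.5 -0.7 -2.9] w 0.0235
[ -45.9 -276.7  -31.5] -31.09
```

View pics/w12.png

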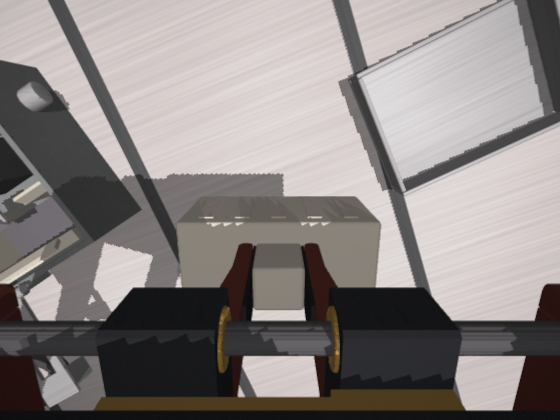

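Run:
```python
from h import *
rel([box(-.15,0,.28)],10.5)
```

```text
pos [ 0.5025 -0.2887  0.2264] yaw -20.59 t 16.1 F [ 0.3  0.2 -4.3] w 0.0236
[-129.9 -224.6  -54.8] -31.09
```

```bash
python3 -m pendant '[[[-0.01,-0.015,-0.02,0],[-0.03,-0.045,-0.04,-3],[-0.048,-0.075,-0.054,-8],[-0.065,-0.105,-0.055,-13],[-0.083,-0.135,-0.055,-18],[-0.1,-0.165,-0.055,-23],[-0.115,-0.195,-0.055,-28],[-0.13,-0.224,-0.055,-31.1],[-0.13,-0.2245,-0.055,-31.1],[-0.13,-0.2245,-0.055,-31.1],[-0.13,-0.2245,-0.055,-31.1]]]' -1 55
python3 - <<'E'
from h import *
p,d,m=snap('wrist','w13.png'); np.save('pics/d_w13',d); import pickle; pickle.dump(m,open('pics/m13','wb'))
rel([box(-.05,0,.26)],10.5)
E
```

```text
time: 17.02
position: [0.457, -0.0316, 0.2767]
tcp_rot: [[0.983, 0.183, -0.003], [0.183, -0.983, 0.0], [-0.003, -0.001, -1.0]]
contact_force: [-0.3, -0.3, -2.6]
grip_width: 0.0236
pos [ 0.4574 -0.0321  0.277 ] yaw 10.46 t 17.0667 F [ 0.3  0.5 -2.7] w 0.024
[102.1   0.8  16.8] -0.04
```

View pics/w13.png

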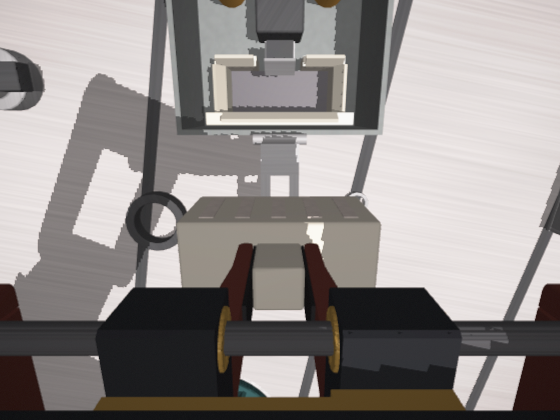

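Run:
```python
from h import *
import pickle
d=np.load('pics/d_w13.npy');m=pickle.load(open('pics/m13','rb'))
K=np.array(m['intrinsics']);R=np.array(m['R']);t=np.array(m['t'])
v,u=np.mgrid[0:420,0:560]
P=(np.stack([u*d,v*d,d],-1)@np.linalg.inv(K).T-t)@R
c,s=np.cos(BY),np.sin(BY)
B=np.stack([(P[...,0]-BC[0])*c+(P[...,1]-BC[1])*s,-(P[...,0]-BC[0])*s+(P[...,1]-BC[1])*c,P[...,2]],-1)*1000
def seg(a):
    out=[];st=0
    for i in range(1,len(a)+1):
        if i==len(a) or abs(a[i][2]-a[i-1][2])>6: out.append((a[st].round(1).tolist(),a[i-1].round(1).tolist(),i-st)); st=i
    return [o for o in out if o[2]>1]
for r in (85,100,119): print('row',r); [print(' ',o) for o in seg(B[r,165:400])]
for cc in (245,279,310): print('col',cc); [print(' ',o) for o in seg(B[40:150,cc])]
# held cassette
H=(v>190)&(v<330)&(u>170)&(u<390)&(d>0)
rp=np.array([ .4574,-.0321,.277])
T=(P-rp); cx=T[...,0]*c+T[...,1]*s; cy=-T[...,0]*s+T[...,1]*c; cz=T[...,2]
for n,a,b in [('top',-.012,.003),('blk',.02,.036)]:
    M=H&(cz>a)&(cz<b)&(abs(cx)<.04)&((v<250) if n=='top' else (u>250)&(u<308)); print(n,M.sum(),[ (np.percentile(k[M],[0,2,98,100])*1000).round(1).tolist() for k in (cx,cy,cz)])
```

```text
row 85
  ([-41.2, 142.4, 2.1], [-41.1, 134.1, 0.8], 8)
  ([-49.6, 99.3, 113.0], [-42.9, 95.0, 24.7], 27)
  ([-42.4, 95.4, 17.5], [-42.2, 94.8, 14.9], 2)
  ([-41.7, 95.0, 8.2], [-41.5, 83.2, 5.4], 11)
  ([-46.2, 70.3, 68.6], [-45.4, 58.2, 57.4], 14)
  ([-42.5, 58.0, 18.3], [-42.1, -5.6, 12.6], 54)
  ([-42.2, -8.0, 14.1], [-42.1, -57.9, 12.8], 42)
  ([-45.1, -57.8, 52.7], [-46.5, -68.7, 70.6], 14)
  ([-41.6, -82.3, 5.7], [-42.3, -95.1, 14.5], 13)
  ([-42.8, -94.8, 21.2], [-43.8, -95.2, 34.6], 4)
  ([-44.2, -94.8, 40.8], [-44.4, -95.3, 43.5], 2)
  ([-45.0, -94.8, 50.3], [-45.1, -95.4, 52.3], 2)
  ([-46.0, -94.4, 64.6], [-46.7, -95.2, 73.8], 4)
  ([-47.2, -94.5, 80.2], [-49.6, -99.2, 111.7], 15)
  ([-41.3, -134.4, 1.1], [-41.3, -149.4, 0.9], 13)
row 100
  ([-58.9, 144.7, 0.4], [-58.9, 134.1, 1.8], 9)
  ([-62.7, 100.4, 110.0], [-60.7, 95.1, 53.8], 21)
  ([-60.5, 95.4, 47.7], [-59.6, 94.8, 20.0], 7)
  ([-59.3, 95.0, 13.4], [-59.1, 82.9, 5.8], 12)
  ([-61.3, 69.9, 69.6], [-60.8, 58.1, 55.6], 14)
  ([-59.4, 58.0, 14.5], [-59.5, -58.1, 16.3], 96)
  ([-61.0, -57.8, 57.3], [-61.4, -70.0, 68.4],
[... 1345 characters left out ...]
0.7, 101.2], 11)
  ([-84.5, 0.7, 89.8], [-85.4, 0.7, 91.4], 2)
  ([-89.6, 0.7, 108.7], [-93.4, 0.7, 109.4], 5)
  ([-93.3, 0.7, 126.6], [-106.9, 0.7, 128.3], 16)
col 310
  ([8.7, -36.5, 6.0], [-6.6, -36.9, 6.3], 15)
  ([-17.1, -31.5, 67.5], [-26.2, -32.7, 56.5], 12)
  ([-25.6, -36.5, 16.0], [-72.3, -38.2, 11.0], 42)
  ([-73.7, -30.7, 92.3], [-83.2, -30.1, 101.0], 11)
  ([-84.4, -31.0, 91.8], [-85.4, -31.0, 92.0], 2)
  ([-89.6, -29.5, 109.5], [-94.2, -29.4, 112.0], 6)
  ([-102.2, -39.8, 1.6], [-117.5, -40.2, 2.4], 13)
top 6374 [[6.5, 7.3, 22.8, 23.6], [-54.3, -51.5, 52.8, 55.5], [-12.0, -10.9, 0.6, 3.0]]
blk 2774 [[-10.5, -9.0, 11.9, 12.5], [-12.8, -11.3, 12.5, 13.6], [20.0, 21.2, 33.0, 36.0]]
```

```bash
python3 -m pendant '[[[0.02,0,0,0],[0.045,0.0,0,0],[0.07,0.0005,0,0],[0.09,0.001,0,0],[0.1015,0.0013,0,0],[0.1015,0.0013,0.03,0],[0.1015,0.0013,0.055,0],[0.1015,0.0013,0.07,0],[0.1015,0.0013,0.07,0],[0.1015,0.0013,0.07,0],[0.1015,0.0013,0.07,0]]]' -1 55
python3 - <<'E'
from h import *
rel([box(-.0507,-.0005,.08)],10.5)
p,d,m=snap('wrist','w14.png')
E
```

```text
time: 17.98
position: [0.5586, -0.015, 0.2091]
tcp_rot: [[0.983, 0.181, 0.001], [0.181, -0.983, -0.0], [0.001, 0.0, -1.0]]
contact_force: [0.1, -0.5, -2.5]
grip_width: 0.0236
pos [ 0.5586 -0.015   0.2091] yaw 10.45 t 17.9833 F [ 0.1 -0.5 -2.5] w 0.0236
[ -1.3  -0.4 129.1] -0.05
```

View pics/w14.png

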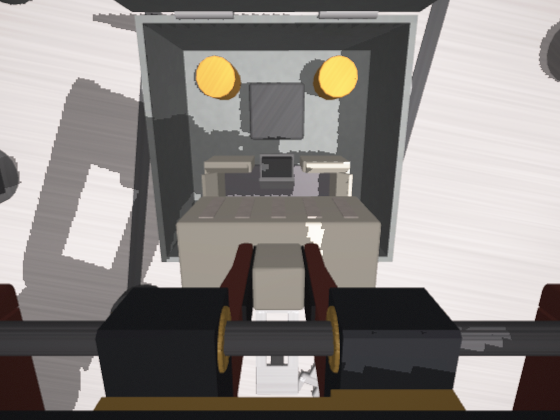

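```bash
python3 -m pendant '[[[-0.001,0,0.015,0],[-0.001,0,0.03,0],[-0.001,0,0.04,0],[-0.001,0,0.048,0],[-0.001,0,0.055,0],[-0.001,0,0.06,0],[-0.001,0,0.06,0]]]' -1 55
python3 - <<'E'
from h import *
rel([box(-.0507,-.0005,.076)],10.5)
E
```

```text
time: 18.62
position: [0.5564, -0.0146, 0.1478]
tcp_rot: [[0.983, 0.182, -0.001], [0.182, -0.983, -0.0], [-0.001, -0.0, -1.0]]
contact_force: [-2.0, -1.8, -4.9]
grip_width: 0.0238
pos [ 0.5564 -0.0146  0.1478] yaw 10.51 t 18.6167 F [-2.  -1.8 -4.9] w 0.0238
[ 1.   0.5 71.8] 0.01
```

```bash
python3 -m pendant '[[[0.0005,0,0.005,0],[0.0005,0,0.01,0],[0.0005,0,0.015,0],[0.0005,0,0.02,0],[0.0005,0,0.025,0],[0.0005,0,0.03,0],[0.0005,0,0.035,0],[0.0005,0,0.04,0],[0.0005,0,0.04,0]]]' -1 55
python3 - <<'E'
from h import *
rel([box(-.0507,-.0005,.076)],10.5)
E
```

```text
time: 19.37
position: [0.5563, -0.0144, 0.1076]
tcp_rot: [[0.983, 0.182, -0.002], [0.182, -0.983, 0.0], [-0.002, -0.0, -1.0]]
contact_force: [-2.4, -1.5, -6.5]
grip_width: 0.0237
pos [ 0.5563 -0.0144  0.1076] yaw 10.51 t 19.3667 F [-2.4 -1.5 -6.5] w 0.0237
[ 1.   0.8 31.6] 0.01
```

```bash
python3 -m pendant '[[[0.0005,0,0.005,0],[0.0005,0,0.01,0],[0.0005,0,0.015,0],[0.0005,0,0.02,0],[0.0005,0,0.024,0],[0.0005,0,0.027,0],[0.0005,0,0.027,0]]]' -1 55
python3 - <<'E'
from h import *
rel([box(-.0507,-.0005,.076)],10.5)
p,d,m=snap('wrist','w15.png')
E
```

```text
time: 19.95
position: [0.556, -0.0142, 0.0805]
tcp_rot: [[0.983, 0.182, -0.004], [0.182, -0.983, 0.0], [-0.004, -0.001, -1.0]]
contact_force: [-5.8, -0.9, -4.9]
grip_width: 0.0239
pos [ 0.556  -0.0142  0.0805] yaw 10.5 t 19.95 F [-5.8 -0.9 -4.9] w 0.0239
[1.2 1.  4.5] 0.0
```

View pics/w15.png

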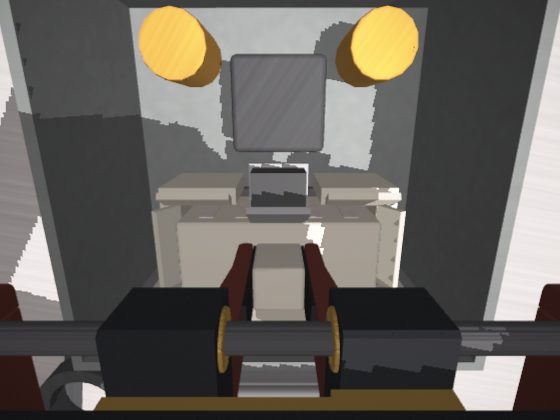

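```bash
python3 -m pendant '[[[0.0005,0,0.002,0],[0.0005,0,0.004,0],[0.0005,0,0.005,0],[0.0005,0,0.006,0],[0.0005,0,0.006,0]]]' -1 55
python3 - <<'E'
from h import *
rel([box(-.0507,-.0005,.076)],10.5)
p,d,m=snap('wrist','w16.png')
E
```

```text
time: 20.42
position: [0.5591, -0.0141, 0.0754]
tcp_rot: [[0.983, 0.182, 0.001], [0.182, -0.983, 0.0], [0.001, 0.0, -1.0]]
contact_force: [-1.5, 0.2, -2.9]
grip_width: 0.0235
pos [ 0.5591 -0.0141  0.0754] yaw 10.5 t 20.4167 F [-1.5  0.2 -2.9] w 0.0235
[-1.9  0.5 -0.6] 0.0
```

View pics/w16.png

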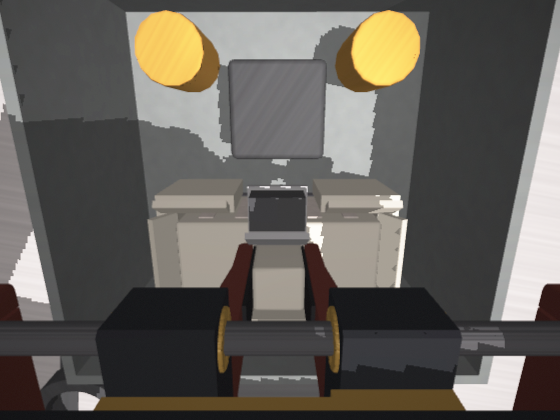

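```bash
python3 -m pendant '[[[-0.001,0,0.001,0],[-0.0015,0,0.002,0],[-0.0015,0,0.002,0]]]' -1 55
python3 -m pendant '[[[0,0,0,0],[0,0,0,0],[0,0,0,0],[0,0,0,0],[0,0,-0.015,0],[0,0,-0.04,0],[0,0,-0.08,0],[0,0,-0.12,0],[-0.03,0,-0.16,0],[-0.06,0,-0.19,0],[-0.09,0,-0.19,0],[-0.09,0,-0.19,0],[-0.09,0,-0.19,0]]]' 0 55
python3 - <<'E'
from h import *
for c in ('wrist','side','scene'):
    p,d,m=snap(c,c+'17.png'); np.save('pics/d17_'+c,d)
    K=np.array(m['intrinsics']);R=np.array(m['R']);t=np.array(m['t'])
    v,u=np.mgrid[0:420,0:560]
    P=(np.stack([u*d,v*d,d],-1)@np.linalg.inv(K).T-t)@R
    cc,s=np.cos(BY),np.sin(BY)
    B=np.stack([(P[...,0]-BC[0])*cc+(P[...,1]-BC[1])*s,-(P[...,0]-BC[0])*s+(P[...,1]-BC[1])*cc,P[...,2]],-1)*1000
    if c=='wrist':
        for col in (235,279,325):
            print(col,[(B[r,col].round(0).tolist()) for r in range(0,200,6)])
    if c=='side':
        M=(d>0)&(B[...,0]<-120)&(B[...,0]>-230)&(abs(B[...,1])<30)&(B[...,2]>60)&(B[...,2]<180)
        q=B[M]; print('strap',len(q),q.min(0),q.max(0),np.polyfit(q[:,0],q[:,2],1))
        M=(d>0)&(B[...,0]>60)&(B[...,0]<180)&(abs(B[...,1])<90)&(B[...,2]>150)&(B[...,2]<320); q=B[M]
        print('lid',len(q),np.polyfit(q[:,2],q[:,0],1),q.max(0))
rel([])
E
cd pics; python3 -c "
import cv2;b=cv2.hconcat([cv2.imread('side17.png'),cv2.imread('scene17.png')]);cv2.imwrite('c17.png',cv2.resize(b,(800,300)))"
```

```text
time: 20.72
position: [0.5591, -0.0142, 0.0753]
tcp_rot: [[0.983, 0.182, 0.004], [0.182, -0.983, 0.0], [0.004, 0.0, -1.0]]
contact_force: [-2.0, 1.9, 10.8]
grip_width: 0.0239
time: 21.8
position: [0.4675, -0.031, 0.2641]
tcp_rot: [[0.983, 0.181, 0.002], [0.181, -0.983, -0.0], [0.002, 0.001, -1.0]]
contact_force: [0.0, -0.2, 0.3]
grip_width: 0.0442
235 [[47.0, 44.0, 45.0], [45.0, 45.0, 33.0], [45.0, 48.0, 14.0], [41.0, 49.0, 6.0], [34.0, 49.0, 7.0], [28.0, 49.0, 6.0], [22.0, 49.0, 7.0], [16.0, 50.0, 7.0], [9.0, 50.0, 7.0], [-65.0, 0.0, 427.0], [-3.0, 50.0, 6.0], [-18.0, 43.0, 67.0], [-23.0, 44.0, 61.0], [-30.0, 43.0, 72.0], [-35.0, 43.0, 74.0], [-41.0, 43.0, 74.0], [-47.0, 44.0, 72.0], [-53.0, 44.0, 73.0], [-58.0, 44.0, 74.0], [-64.0, 44.0, 74.0], [-71.0, 52.0, 12.0], [-76.0, 42.0, 95.0], [-81.0, 41.0, 102.0], [-90.0, 47.0, 59.0], [-92.0, 41.0, 110.0], [-108.0, 55.0, 2.0], [-116.0, 55.0, 1.0], [-124.0, 55.0, 2.0], [-132.0, 56.0, 0.0], [-139.0, 56.0, 2.0], [-147.0, 57.0, 1.0], [-155.0, 57.0, 1.0], [-164.0, 57.0, 1.0], [-172.0, 58.0, 0.0]]
279 [[43.0, -1.0, 60.0], [38.0, -1.0, 60.0], [3
[... 1005 characters left out ...]
48.0, 73.0], [-47.0, -48.0, 73.0], [-53.0, -48.0, 73.0], [-59.0, -48.0, 72.0], [-65.0, -48.0, 74.0], [-72.0, -57.0, 12.0], [-76.0, -46.0, 97.0], [-81.0, -45.0, 102.0], [-90.0, -51.0, 61.0], [-92.0, -44.0, 110.0], [-109.0, -60.0, 0.0], [-117.0, -61.0, 0.0], [-124.0, -61.0, -1.0], [-132.0, -61.0, 0.0], [-140.0, -61.0, 2.0], [-148.0, -62.0, -0.0], [-156.0, -62.0, 1.0], [-164.0, -62.0, 1.0], [-172.0, -63.0, 1.0]]
strap 280 [-203.76305714  -15.02287056  104.72317628] [-120.08711089   23.75379122  148.26945785] [-5.09919161e-02  1.25902452e+02]
lid 854 [2.83381321e-03 9.41419562e+01] [129.33862162  89.90768056 306.27568575]
pos [ 0.4692 -0.0309  0.2628] yaw 10.5 t 21.95 F [ 0.5 -0.7  0.5] w 0.0438
```

View pics/wrist17.png

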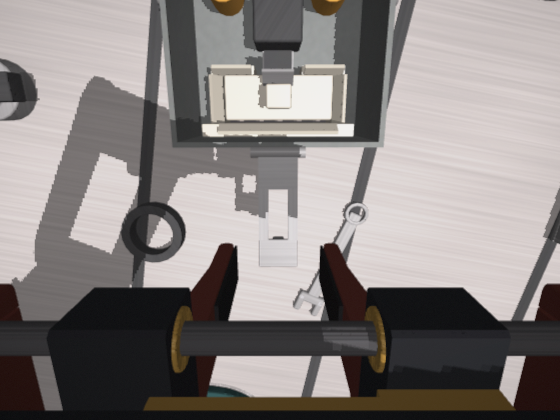

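View pics/c17.png

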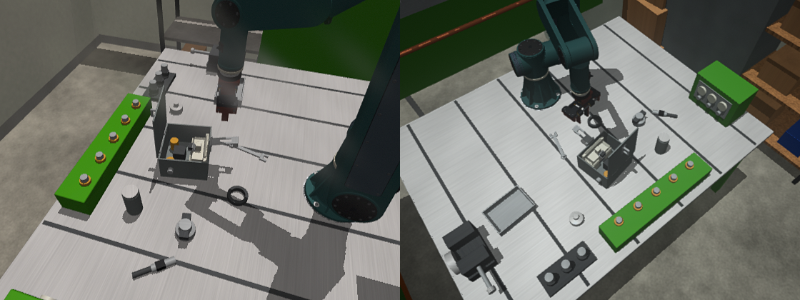

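Run:
```python
from h import *
a=cv2.imread('pics/scene0.png');b=cv2.imread('pics/scene17.png')
print(nets.regions_of('scene','catch')[:1].__len__())
for n in ['wrench','adapter_ring','pipe_union','oil_can','clamp_knob','parts_tray','injector_body']:
    pass
ticket.sign_off(); print(ctrl.sense()['time'])
```

```text
1
the job is handed in; nothing more can be done
the job is handed in; nothing more can be done
```

The job is done and handed in at about 22 s of robot time, with the gripper open and clear of everything.

I flipped the hasp strap up by its rib and pushed it forward. Then I raised the lid by its staple, picked the cassette up by its grip block, pushed it into the bay and let go.

**What the last checks showed:**
- **Hasp:** the strap is folded well forward, at roughly 2.9 to 3.1 rad (its stop is 3.0). That comes from where I pushed it and one depth fit of the strap.
- **Lid:** about upright in the last depth fit. It has stayed there since I let go of it.
- **Cassette:** its top reads 72 to 74 mm above the bench, where home is 72 mm; that camera reads about 1 mm high. When I pressed down again, about 11 N came back with no further travel.
- **Catch:** the wrist picture shows the nose sprung forward over the cassette's top edge. I judged this by eye, because I had no measurement of the catch itself.
- **Other things on the bench:** the arm never went near them, and they look the same in the before and after pictures. I did not measure their positions.
- **Forces:** the readings I saw stayed under about 12 N. They were taken at the end of each move, so brief peaks would not show.

No check failed. The one oddity was the vertical force during insertion, which kept reading downward while I expected the catch to push up. The pictures and heights show a normal insertion.

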